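# Sort the bench after an analyser run

## Task

Sort the things left on the bench after the run. First put the used cartridge (grey with a red top) into the red waste tray, before moving anything else; then stand the two blue-capped reagent bottles upright in the blue tray and the two brown yellow-capped control vials upright in the yellow tray, one to each bay. Set things down without dropping or knocking any over, and leave the green-capped bottle and the timer where they are.

Things in the scene. Friction and masses are not known exactly. Their poses are not given: they have to be found in the camera images.
- cartridge_center (a point): the one used reagent cartridge: a dark grey upright block 60 x 24 mm and 60 mm tall with a red top with three black dots, 60 g, loose, standing on the bench. The point is its centre, half-way up (30 mm above its underside). Its x axis runs along the 60 mm length, y across the 24 mm width, z up. Grasp it across the 24 mm width; it is even and solid all the way up.
- reagent_a_center (a point): a fresh reagent bottle (one of two alike, the other is reagent_b): white round bottle 36 mm in diameter with a blue cap, 84 mm tall, 70 g, loose, standing upright on the bench. The point is its centre, half-way up (42 mm above its underside); z is its axis, up. The straight side reaches 54 mm up; the cap is 28 mm wide and 18 mm tall.
- reagent_b_center (a point): a fresh reagent bottle (one of two alike, the other is reagent_a): white round bottle 36 mm in diameter with a blue cap, 84 mm tall, 70 g, loose, standing upright on the bench. The point is its centre, half-way up (42 mm above its underside); z is its axis, up. The straight side reaches 54 mm up; the cap is 28 mm wide and 18 mm tall.
- control_a_center (a point): a control vial (one of two alike, the other is control_b): brown (amber) round vial 26 mm in diameter with a yellow cap and a white band, 74 mm tall, 30 g, loose, standing upright on the bench. The point is its centre, half-way up (37 mm above its underside); z is its axis, up. The straight side reaches 46 mm up; the cap is 22 mm wide and 16 mm tall.
- control_b_center (a point): a control vial (one of two alike, the other is control_a): brown (amber) round vial 26 mm in diameter with a yellow cap and a white band, 74 mm tall, 30 g, loose, standing upright on the bench. The point is its centre, half-way up (37 mm above its underside); z is its axis, up. The straight side reaches 46 mm up; the cap is 22 mm wide and 16 mm tall.
- blue_tray: blue open plastic tray fixed to the bench, 68 mm (its x) by 131 mm (its y) and 16 mm tall, walls 4 mm, inner floor 4 mm above the bench. One cross wall in the middle, as tall as the rim, parts it into two square bays of about 60 x 60 mm, whose centres lie 32 mm to either side of the tray's centre along its y axis. The origin is the centre of its underside.
- yellow_tray: yellow open plastic tray fixed to the bench, 68 mm (its x) by 131 mm (its y) and 16 mm tall, walls 4 mm, inner floor 4 mm above the bench. One cross wall in the middle, as tall as the rim, parts it into two square bays of about 60 x 60 mm, whose centres lie 32 mm to either side of the tray's centre along its y axis. The origin is the centre of its underside.
- waste_bin: red open plastic waste tray fixed to the bench, 140 x 140 mm and 30 mm tall, walls 4 mm, inner floor 4 mm above the bench, empty and undivided. The origin is the centre of its underside.
- diluent: bystander, to be left alone: a bigger white round bottle, 44 mm in diameter, 92 mm tall, with a green cap and a green band, 140 g, loose, standing among the other things. The origin is the centre of its underside.
- timer: bystander, to be left alone: a white bench timer lying flat, 60 x 60 mm, 18 mm tall, with a greenish display, 120 g, loose. The origin is the centre of its underside.
Things that resemble listed ones, but are neither listed nor needed, are in the scene too. Leave any purple look-alike of the part that bears reagent_a_center alone.

How it is judged:
On the way:
1. the used cartridge lies or stands released and at rest in the red waste tray, while the four bottles and vials are still where they started (within 15 mm) (x of cartridge_center in the frame of waste_bin between -0.062 and 0.062 m and y of cartridge_center in the frame of waste_bin between -0.062 and 0.062 m and z of cartridge_center in the frame of waste_bin between 0 and 0.05 m and linear speed of cartridge below 0.02 m/s and angular speed of cartridge below 0.3 rad/s and contact force between the fingers and cartridge below 0.1 N and distance of each of reagent_a_center, reagent_b_center, control_a_center, control_b_center from where it was at the start of the episode below 0.015 m), for 0.2 s.
At the end, for the whole second after the job is handed in: Cartridge in the red tray; blue-capped bottles in the blue tray, yellow-capped vials in the yellow, one to each bay, upright (0.12 rad) on its floor, within 20 mm of the bay centre along both tray axes; all at rest; green-capped bottle and timer within 20 mm of their start (x of cartridge_center in the frame of waste_bin between -0.062 and 0.062 m and y of cartridge_center in the frame of waste_bin between -0.062 and 0.062 m and z of cartridge_center in the frame of waste_bin between 0 and 0.05 m and ((x of reagent_a_center in the frame of blue_tray between -0.02 and 0.02 m and y of reagent_a_center in the frame of blue_tray between 0.012 and 0.052 m and z of reagent_a_center in the frame of blue_tray between 0.039 and 0.051 m and angle between each of reagent_a_center, reagent_b_center's own z axis and vertical below 0.12 rad and x of reagent_b_center in the frame of blue_tray between -0.02 and 0.02 m and y of reagent_b_center in the frame of blue_tray between -0.052 and -0.012 m and z of reagent_b_center in the frame of blue_tray between 0.039 and 0.051 m) or (x of reagent_a_center in the frame of blue_tray between -0.02 and 0.02 m and y of reagent_a_center in the frame of blue_tray between -0.052 and -0.012 m and z of reagent_a_center in the frame of blue_tray between 0.039 and 0.051 m and angle between each of reagent_a_center, reagent_b_center's own z axis and vertical below 0.12 rad and x of reagent_b_center in the frame of blue_tray between -0.02 and 0.02 m and y of reagent_b_center in the frame of blue_tray between 0.012 and 0.052 m and z of reagent_b_center in the frame of blue_tray between 0.039 and 0.051 m)) and ((x of control_a_center in the frame of yellow_tray between -0.02 and 0.02 m and y of control_a_center in the frame of yellow_tray between 0.012 and 0.052 m and z of control_a_center in the frame of yellow_tray between 0.034 and 0.046 m and angle between each of control_a_center, control_b_center's own z axis and vertical below 0.12 rad and x of control_b_center in the frame of yellow_tray between -0.02 and 0.02 m and y of control_b_center in the frame of yellow_tray between -0.052 and -0.012 m and z of control_b_center in the frame of yellow_tray between 0.034 and 0.046 m) or (x of control_a_center in the frame of yellow_tray between -0.02 and 0.02 m and y of control_a_center in the frame of yellow_tray between -0.052 and -0.012 m and z of control_a_center in the frame of yellow_tray between 0.034 and 0.046 m and angle between each of control_a_center, control_b_center's own z axis and vertical below 0.12 rad and x of control_b_center in the frame of yellow_tray between -0.02 and 0.02 m and y of control_b_center in the frame of yellow_tray between 0.012 and 0.052 m and z of control_b_center in the frame of yellow_tray between 0.034 and 0.046 m)) and linear speed of each of cartridge, reagent_a, reagent_b, control_a, control_b below 0.02 m/s and angular speed of each of cartridge, reagent_a, reagent_b, control_a, control_b below 0.3 rad/s and distance of each of diluent, timer from where it was at the start of the episode below 0.02 m); the robot touches nothing.
It fails at once if the green-capped bottle or the timer is pushed more than 20 mm from its place, or the green-capped bottle tipped over (distance of any of diluent, timer from where it was at the start of the episode above 0.02 m or angle between diluent's own z axis and vertical above 0.5 rad).
It fails at once if a reagent bottle or control vial is knocked over (angle between any of reagent_a_center, reagent_b_center, control_a_center, control_b_center's own z axis and vertical above 0.9 rad).
It fails at once if something is dropped or thrown: it moves faster than 0.8 m/s while no finger touches it ((linear speed of cartridge above 0.8 m/s and contact force between the fingers and cartridge below 0.05 N) or (linear speed of reagent_a above 0.8 m/s and contact force between the fingers and reagent_a below 0.05 N) or (linear speed of reagent_b above 0.8 m/s and contact force between the fingers and reagent_b below 0.05 N) or (linear speed of control_a above 0.8 m/s and contact force between the fingers and control_a below 0.05 N) or (linear speed of control_b above 0.8 m/s and contact force between the fingers and control_b below 0.05 N)).
It also fails if it takes over 134 s, if anything falls off the work surface, if the arm or the gripper's body presses on something with over 40 N, if the wrist force passes 120 N, or if a joint passes its speed limit or range.

## Robot

A 7-joint arm with a two-finger parallel gripper is mounted at the origin on the work surface. World frame = base frame: x ahead of the robot, y to its left, z up, the work surface at z = 0. Lengths are in m, angles in rad, forces in N, time in s.
With the tool pointing down it reaches from about 0.4 to 0.9 m from the base axis. Payload 5.5 kg.
Tool frame: the origin (TCP) lies midway between the tips of the shut fingers; the grasp point (between the pads) lies 19 mm behind it; z points along the fingers, y is the line along which they close (so a half turn about z gives the same grasp; the last joint's range is limited). The gripper opens to 85 mm and grips with 20 to 120 N. Pads are 22 mm wide; open, the fingers measure 114 mm over their backs; the gripper's body (76 mm by 85 mm) begins 54 mm behind the grasp point. The pads swing forward as they close: fully open they stand 13 mm farther back than shut.
Start: joints at [-0.972, 0.501, -0.427, 1.55, 0.221, 1.138, -0.21], TCP at [0.214, 0.614, 0.231] pointing down, gripper open.
Joint ranges: [-2.88, 2.88], [-0.31, 2.03], [-1.54, 1.56], [0.2, 2.42], [-1.41, 4.55], [0.19, 2.02], [-2.57, 2.57]. Speed limits (rad/s): [2.57, 2.57, 3.14, 3.14, 3.14, 3.14, 3.14].

## Interface

Orientations are given as a unit quaternion [x, y, z, w].
In Python, from station import bot gives the robot as it stands. The module is installed in compiled form; this text tells all that it offers.
- The arm moves only by the tool move_arm, never from a script. Its arguments are lists of equal length, an entry for each row: "linear": the shift along the tool's x, y, z in m, a list of three; "twist": the turn, a rotation vector about the tool's x, y, z in degrees, a list of three. In form: {"linear": [[dx, dy, dz], ...], "twist": [[rx, ry, rz], ...]}. A call has exactly 8 rows; each row shifts and turns the commanded pose from where the row before left it, along the tool's axes as they then stand; what a row does not reach is not made up. A row lasts 1/10 s, in which the tool goes at most 50 mm and 8.59 degrees, less where a joint would pass 70% of its speed; a pose out of reach is approached as far as the arm can. A call with a gripper value outside its range is refused whole. "gripper" is the opening, from 0 (shut) to 1 (fully open), set as the call begins (left out, the last holds). The fingers move at their own pace and stop on an object; "grip_force" is the grip in N (left out, the last holds). Time passes only in rows, so rows that do not move let the fingers close, or fill a call up. It gives the time, the measured TCP pose, the force, the opening and the grip force at its end, in the units of the state.
- bot.observe(): the state, without advancing time (a new reading comes with each control period).
- bot.snapshot(name): name is "scene" or "top" or "wrist"; returns a dict with "color" (420x560x3 uint8, blue, green, red), "z_map" (420x560 float32, m along the optical axis (not along the pixel's ray), 0 where there is no reading), "intrinsics" (3x3 intrinsics, pixels), "view" (4x4, takes a point from world to camera coordinates). Camera axes: x right, y down, z forward; pixel columns grow to the right and rows downward; lengths in m; the calibration is good to about 2 mm. A picture is of the moment at which its call begins.
- bot.finish_job(): hands the job in; it is judged then, once.
The state is a dict: "t": time; "qpos": joint angles; "qd": joint speeds; "joint_efforts": joint torques, N m; "ee_pos": TCP position; "ee_rot": TCP orientation; "force": force on the tool from outside, world axes, zero at the start; "moment": the same for the moment, N m; "grip_width": finger opening in m; "grasp_force": force on a finger pad.
Only numpy, scipy, OpenCV 4.12 (cv2) and the standard library are available. Lean on these libraries where they do the work, as an engineer would, in place of code of your own. Each camera call takes 0.05 s, during which the arm holds its last target. There are 200 camera calls.

## Working session

There is one attempt and no reset: what is moved stays moved. The work goes in short steps, Python scripts to look and compute and a tool call to move; the robot and the scene stay as the last step left them, time stands still between calls to the robot, and variables do not carry over. Pictures are saved under pics/ and viewed, at most 14 in all, crops included, and the job is handed in when it is done.

Besides the shell and the picture viewer there is one more tool, called after "Call:" by a JSON object that holds its "method" and its "body". move_arm: Moves the arm, as the interface text tells. Its arguments: {"type":"object","properties":{"linear":{"type":"array"},"twist":{"type":"array"},"gripper":{"type":"number"},"grip_force":{"type":"number"}},"required":["linear","twist"]}

```bash
mkdir -p pics; cat > h.py <<'E'
import numpy as np, cv2
from station import bot
def pts(s):
    z=s["z_map"];K=s["intrinsics"];T=np.linalg.inv(s["view"])
    v,u=np.indices(z.shape)
    c=np.stack([(u-K[0,2])/K[0,0]*z,(v-K[1,2])/K[1,1]*z,z,np.ones_like(z)],-1)
    p=(c@T.T)[...,:3]; p[z==0]=np.nan
    return p
E
python3 - <<'E'
from h import *
o=bot.observe()
for k in("t","ee_pos","ee_rot","grip_width"):print(k,o[k])
for n in("top","scene"):
    s=bot.snapshot(n);cv2.imwrite(f"pics/{n}0.png",s["color"]);np.savez(f"{n}0.npz",**s)
    p=pts(s);print(n,s["intrinsics"].round(1).tolist(),np.linalg.inv(s["view"]).round(3).tolist(),np.nanmin(p,(0,1)),np.nanmax(p,(0,1)))
E
```

```text
t 0.0
ee_pos [0.21398721 0.61298923 0.23022948]
ee_rot [ 1.67064869e-01  9.85945379e-01 -1.00090134e-03 -1.93251336e-04]
grip_width 0.08529064390809114
top [[486.6, 0.0, 278.2], [0.0, 486.6, 203.0], [0.0, 0.0, 1.0]] [[0.023, -0.988, 0.154, 0.393], [-1.0, -0.023, 0.005, 0.001], [-0.001, -0.154, -0.988, 0.947], [0.0, 0.0, 0.0, 1.0]] [ 0.12521271 -1.03728713 -0.76377979] [1.46048255 1.08076948 0.17607832]
scene [[484.0, 0.0, 275.9], [0.0, 484.0, 217.0], [0.0, 0.0, 1.0]] [[0.588, 0.679, -0.439, 0.981], [0.809, -0.494, 0.319, -0.32], [-0.0, -0.542, -0.84, 0.908], [0.0, 0.0, 0.0, 1.0]] [-0.67304693 -0.55644588 -0.76556118] [1.27416963 1.81013444 0.31545116]
```

View pics/top0.png

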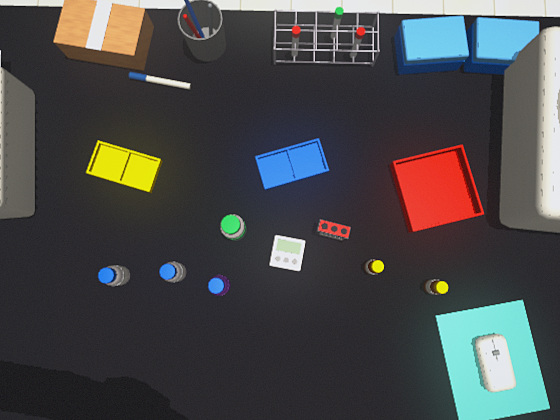

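View pics/scene0.png

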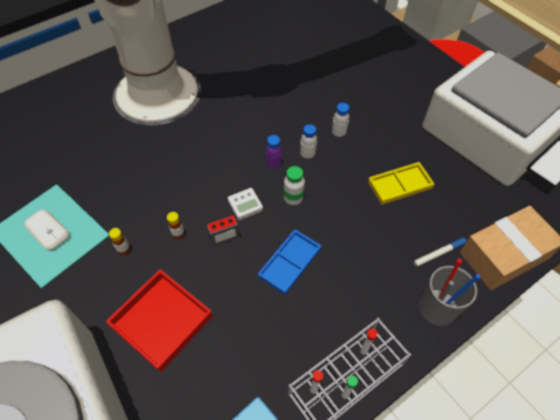

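The top view shows the two real reagents at about (107,275) and (168,271), and the purple-bodied look-alike at (217,285). The vials are at (375,267) and (440,287), and the cartridge is at (334,229). Trays: yellow (124,166), blue (292,163), red (437,188). The diluent is at (232,226) and the timer at (288,252). The scene view agrees.

```bash
python3 - <<'E'
from h import *
s=dict(np.load("top0.npz"));p=pts(s);hsv=cv2.cvtColor(s["color"],cv2.COLOR_BGR2HSV)
H,S,V=cv2.split(hsv)
z=p[...,2];ok=(S>120)&(V>70)
def comps(m,zr,name,mn=25):
    m=(m&(z>zr[0])&(z<zr[1])).astype(np.uint8)
    n,l,st,c=cv2.connectedComponentsWithStats(m)
    for i in range(1,n):
        if st[i,4]<mn: continue
        q=p[l==i]; r=cv2.minAreaRect((q[:,:2]*1000).astype(np.float32))
        (cx,cy),ci=cv2.minEnclosingCircle((q[:,:2]*1000).astype(np.float32))
        print(name,"px",c[i].round(),"n",st[i,4],"mean",(1000*q.mean(0)).round(1),"rect",np.round(r[0],1),np.round(r[1],1),round(r[2],1),"circ",round(cx,1),round(cy,1),round(ci,1),"z95",(1000*np.percentile(q[:,2],95)).round(1))
blue=ok&(H>100)&(H<128);yel=ok&(H>20)&(H<35);red=ok&((H<8)|(H>172));gr=ok&(H>45)&(H<75)
comps(blue,(.06,.1),"bluecap");comps(yel,(.055,.09),"yelcap");comps(red,(.045,.07),"cart");comps(gr,(.075,.1),"diluent")
comps(blue,(.009,.025),"bluetray_top");comps(yel,(.009,.025),"yeltray_top");comps(red,(.02,.036),"bin_top")
comps(blue,(-.01,.025),"bluetray",500);comps(yel,(-.01,.025),"yeltray",500);comps(red,(-.01,.036),"bin",500)
comps((S<60)&(V>120),(.01,.025),"timer",300)
print("bench z",np.nanmedian(z[300:340,300:400]))
E
```

```text
bluecap px [195.  20.] n 50 mean [878.9 172.9  80.6] rect [879.  172.9] [6.5 8.1] 19.7 circ 878.4 172.7 4.8 z95 98.9
bluecap px [431.  50.] n 384 mean [ 834.4 -282.5   66.8] rect [ 858.1 -289.8] [ 85.4 122.3] 6.2 circ 858.1 -289.5 71.9 z95 71.0
bluecap px [489.  50.] n 317 mean [ 838.  -394.4   66.7] rect [ 858.6 -408. ] [80.1 85.2] 87.3 circ 859.1 -405.4 54.6 z95 71.1
bluecap px [533.  36.] n 38 mean [ 867.4 -478.1   69.5] rect [ 863.9 -475.1] [11.4 71.4] 55.8 circ 866.8 -470.9 35.7 z95 71.8
bluecap px [167. 271.] n 195 mean [401.2 196.8  84.8] rect [401.  197.4] [26.3 26.2] 20.9 circ 401.2 197.2 13.7 z95 87.6
bluecap px [106. 275.] n 207 mean [392.  303.5  84.2] rect [391.8 303.8] [26.2 26.1] 1.3 circ 391.9 304.6 14.1 z95 86.7
bluecap px [216. 285.] n 204 mean [379.  110.6  84.5] rect [379.1 110.8] [26.2 28. ] 79.8 circ 379.6 111.2 14.5 z95 87.3
yelcap px [377. 266.] n 130 mean [ 418.9 -173.3   74. ] rect [ 418.8 -173.7] [20.4 20. ] 88.3 circ 419.0 -174.3 11.0 z95 77.1
yelcap px [441. 287.] n 140 mean [ 385.  -285.8   73.5] rect [ 384.6 -286.9] [21.3 19.9] 44.0 circ 384.9 -287.5 11
[... 848 characters left out ...]
33.2  68.3] 74.4 circ 604.6 309.6 73.0 z95 19.6
bin_top px [439. 187.] n 928 mean [ 574.5 -301.6   29.4] rect [ 572.8 -299.8] [140.4 142. ] 15.1 circ 572.5 -299.7 98.1 z95 33.6
bluetray px [292. 164.] n 2464 mean [618.8 -19.1   7.7] rect [620.2 -19.6] [ 76.  136.4] 17.8 circ 619.5 -20.8 76.3 z95 18.2
yeltray px [124. 166.] n 2480 mean [606.2 312.6   7.6] rect [607.7 314.6] [143.2  73.2] 74.7 circ 607.3 314.3 78.3 z95 17.9
bin px [436. 188.] n 5703 mean [ 575.6 -302.7    9.7] rect [ 578.4 -305.7] [148.5 157.1] 14.9 circ 577.3 -306.7 106.2 z95 31.6
timer px [287. 253.] n 971 mean [441.9 -14.   19.1] rect [442.2 -14. ] [59.4 59.5] 80.8 circ 441.9 -14.6 40.3 z95 21.9
bench z 0.001154007853883754
```

Call:
{"method": "move_arm", "body": {"linear": [[0, 0, 0], [0, 0, 0], [0, 0, 0], [0, 0, 0], [0, 0, 0], [0, 0, 0], [0, 0, 0], [0, 0, 0]], "twist": [[0, 0, 8.5], [0, 0, 8.5], [0, 0, 8.5], [0, 0, 8.5], [0, 0, 8.5], [0, 0, 8.5], [0, 0, 8.5], [0, 0, 8.5]]}}

```text
t: 0.9
ee_pos: [0.214, 0.6133, 0.2307]
ee_rot: [0.692, 0.722, -0.001, 0.0]
force: [-0.5, -0.9, -0.1]
grip_width: 0.0853
grasp_force: 0.0
```

Call:
{"method": "move_arm", "body": {"linear": [[0, 0, 0], [0, 0, 0], [-0.023, 0.033, 0], [-0.023, 0.033, 0], [-0.023, 0.033, 0], [-0.023, 0.033, 0], [-0.023, 0.033, 0], [-0.023, 0.033, 0]], "twist": [[0, 0, 8.4], [0, 0, 8.4], [0, 0, 0], [0, 0, 0], [0, 0, 0], [0, 0, 0], [0, 0, 0], [0, 0, 0]]}}

```text
t: 1.7
ee_pos: [0.3734, 0.4302, 0.2309]
ee_rot: [0.788, 0.615, -0.0, 0.0]
force: [-0.1, 0.3, 0.0]
grip_width: 0.086
grasp_force: 0.0
```

```bash
cat >> h.py <<'E'
from scipy.spatial.transform import Rotation as R
def go(*targets):
    o=bot.observe();p=np.array(o["ee_pos"])*1000;r=R.from_quat(o["ee_rot"]);M=r.as_matrix()
    print("t",round(o["t"],2),"pos",p.round(1),"yaw_y",np.degrees(np.arctan2(M[1,1],M[0,1])).round(2),"tiltz",M[:,2].round(4),"q",np.round(o["qpos"],2),"w",round(o["grip_width"],4),"gf",np.round(o["grasp_force"],1),"F",np.round(o["force"],1))
    for t in targets:
        d=M.T@(np.array(t)-p);print(t,"tool delta mm",d.round(1));p=np.array(t)
E
python3 -c "
from h import *
go((486,200,180),(486.5,-98,130),(486.5,-98,25),(486.5,-98,150),(573,-300,150),(573,-300,31))"
```

```text
t 1.7 pos [373.4 430.2 230.9] yaw_y -14.03 tiltz [-4.e-04 -5.e-04 -1.e+00] q [-0.86  0.33 -0.05  1.77  0.02  1.05 -1.16] w 0.086 gf 0.0 F [-0.1  0.3  0. ]
(486, 200, 180) tool delta mm [-196.  165.   51.]
(486.5, -98, 130) tool delta mm [-289.    72.7   50.2]
(486.5, -98, 25) tool delta mm [1.00e-01 0.00e+00 1.05e+02]
(486.5, -98, 150) tool delta mm [-1.00e-01 -0.00e+00 -1.25e+02]
(573, -300, 150) tool delta mm [-1.750e+02  1.329e+02  1.000e-01]
(573, -300, 31) tool delta mm [1.00e-01 0.00e+00 1.19e+02]
```

Call:
{"method": "move_arm", "body": {"linear": [[-0.0245, 0.0206, 0.0064], [-0.0245, 0.0206, 0.0064], [-0.0245, 0.0206, 0.0064], [-0.0245, 0.0206, 0.0064], [-0.0245, 0.0206, 0.0064], [-0.0245, 0.0206, 0.0064], [-0.0245, 0.0206, 0.0064], [-0.0245, 0.0206, 0.0064]], "twist": [[0, 0, 0], [0, 0, 0], [0, 0, 0], [0, 0, 0], [0, 0, 0], [0, 0, 0], [0, 0, 0], [0, 0, 0]]}}

```text
t: 2.5
ee_pos: [0.4852, 0.2004, 0.1796]
ee_rot: [0.788, 0.615, -0.0, -0.0]
force: [0.2, 0.5, 0.3]
grip_width: 0.0851
grasp_force: 0.0
```

Call:
{"method": "move_arm", "body": {"linear": [[-0.041, 0.0104, 0.004], [-0.041, 0.0104, 0.004], [-0.041, 0.0104, 0.004], [-0.041, 0.0104, 0.004], [-0.041, 0.0104, 0.004], [-0.041, 0.0104, 0.004], [-0.041, 0.0104, 0.004], [0, 0, 0]], "twist": [[0, 0, 0], [0, 0, 0], [0, 0, 0], [0, 0, 0], [0, 0, 0], [0, 0, 0], [0, 0, 0], [0, 0, 0]]}}

```text
t: 3.3
ee_pos: [0.4848, -0.1015, 0.1516]
ee_rot: [0.791, 0.612, -0.001, 0.001]
force: [-0.9, -0.6, -1.2]
grip_width: 0.0851
grasp_force: 0.0
```

```bash
python3 - <<'E'
from h import *
go((486.5,-98,25))
s=bot.snapshot("wrist");cv2.imwrite("pics/w1.png",s["color"]);p=pts(s)
hsv=cv2.cvtColor(s["color"],cv2.COLOR_BGR2HSV);H,S,V=cv2.split(hsv)
m=((S>120)&(V>60)&((H<8)|(H>172))&(p[...,2]>.045)&(p[...,2]<.075)&(abs(p[...,1]+.098)<.06)&(abs(p[...,0]-.486)<.06))
q=p[m];print(m.sum(),(q.mean(0)*1000).round(1),cv2.minAreaRect((q[:,:2]*1000).astype(np.float32)))
E
```

```text
t 3.3 pos [ 484.8 -101.5  151.6] yaw_y -14.58 tiltz [-0.001  -0.0031 -1.    ] q [-0.04  0.3   0.22  2.02 -0.08  0.83 -0.03] w 0.0851 gf 0.0 F [-0.9 -0.6 -1.2]
(486.5, -98, 25) tool delta mm [  4.2   0.8 126.6]
1388 [486.  -95.   59.3] ((485.3446350097656, -97.16893768310547), (57.50791931152344, 21.078920364379883), 77.00628662109375)
```

View pics/w1.png

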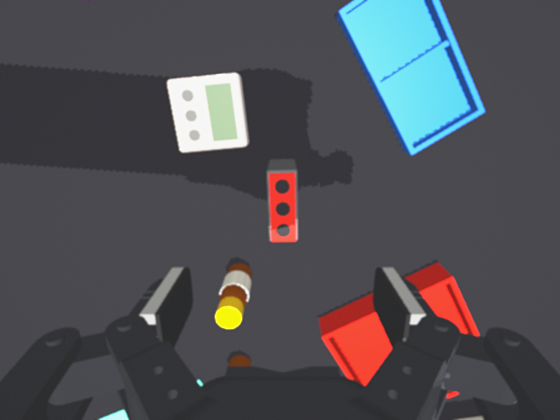

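Wrist view: the cartridge is at (283,207), square to the fingers, and the measured centre agrees within 1–2 mm. Descending.

Call:
{"method": "move_arm", "body": {"linear": [[0.004, 0, 0.01], [0, 0, 0.018], [0, 0, 0.02], [0, 0, 0.02], [0, 0, 0.02], [0, 0, 0.02], [0, 0, 0.014], [0, 0, 0.0046]], "twist": [[0, 0, 0], [0, 0, 0], [0, 0, 0], [0, 0, 0], [0, 0, 0], [0, 0, 0], [0, 0, 0], [0, 0, 0]]}}

```text
t: 4.15
ee_pos: [0.4859, -0.0885, 0.0237]
ee_rot: [0.787, 0.616, -0.001, -0.001]
force: [-0.9, 0.3, -0.2]
grip_width: 0.0851
grasp_force: 0.0
```

Call:
{"method": "move_arm", "body": {"linear": [[0, 0, 0], [0, 0, 0], [0, 0, 0], [0, 0, 0], [0, 0, 0], [0, 0, 0], [0, 0, 0], [0, 0, 0]], "twist": [[0, 0, 0], [0, 0, 0], [0, 0, 0], [0, 0, 0], [0, 0, 0], [0, 0, 0], [0, 0, 0], [0, 0, 0]], "gripper": 0, "grip_force": 30}}

```text
t: 4.95
ee_pos: [0.4879, -0.0906, 0.0263]
ee_rot: [0.788, 0.615, 0.001, 0.001]
force: [-1.0, 0.2, 6.5]
grip_width: 0.0238
grasp_force: 30.5
```

```bash
python3 -c "
from h import *
go((486.5,-98,150),(573,-300,150),(573,-300,31))"
```

```text
t 4.95 pos [487.9 -90.6  26.3] yaw_y -14.04 tiltz [ 0.0016 -0.     -1.    ] q [-0.01  0.52  0.16  2.08 -0.16  0.55  0.02] w 0.0238 gf 30.5 F [-1.   0.2  6.5]
(486.5, -98, 150) tool delta mm [  -7.4    0.6 -123.7]
(573, -300, 150) tool delta mm [-1.750e+02  1.329e+02  1.000e-01]
(573, -300, 31) tool delta mm [ -0.   -0.2 119. ]
```

Call:
{"method": "move_arm", "body": {"linear": [[0, 0, -0.006], [0, 0, -0.014], [0, 0, -0.018], [0, 0, -0.018], [0, 0, -0.018], [0, 0, -0.014], [0, 0, -0.008], [0, 0, 0]], "twist": [[0, 0, 0], [0, 0, 0], [0, 0, 0], [0, 0, 0], [0, 0, 0], [0, 0, 0], [0, 0, 0], [0, 0, 0]]}}

```text
t: 5.75
ee_pos: [0.488, -0.0906, 0.1231]
ee_rot: [0.788, 0.615, 0.001, 0.001]
force: [-0.3, -0.3, -0.2]
grip_width: 0.0234
grasp_force: 29.7
```

Call:
{"method": "move_arm", "body": {"linear": [[-0.012, 0.009, 0], [-0.024, 0.019, 0], [-0.032, 0.025, 0], [-0.032, 0.025, 0], [-0.032, 0.025, 0], [-0.026, 0.019, 0], [-0.012, 0.009, 0], [0, 0, 0]], "twist": [[0, 0, 0], [0, 0, 0], [0, 0, 0], [0, 0, 0], [0, 0, 0], [0, 0, 0], [0, 0, 0], [0, 0, 0]]}}

```text
t: 6.55
ee_pos: [0.572, -0.292, 0.12]
ee_rot: [0.79, 0.614, -0.001, 0.0]
force: [-0.6, 0.3, -0.8]
grip_width: 0.0237
grasp_force: 29.7
```

```bash
python3 - <<'E'
from h import *
s=bot.snapshot("scene");cv2.imwrite("pics/s1.png",s["color"])
go((573,-293,31))
E
```

```text
t 6.6 pos [ 571.7 -289.5  119.9] yaw_y -14.2 tiltz [-2.3e-03 -2.0e-04 -1.0e+00] q [ 0.26  0.58  0.24  1.68 -0.16  0.9   0.31] w 0.0238 gf 29.7 F [-0.9  0.9 -0.9]
(573, -293, 31) tool delta mm [-3.1  2.3 88.9]
```

View pics/s1.png

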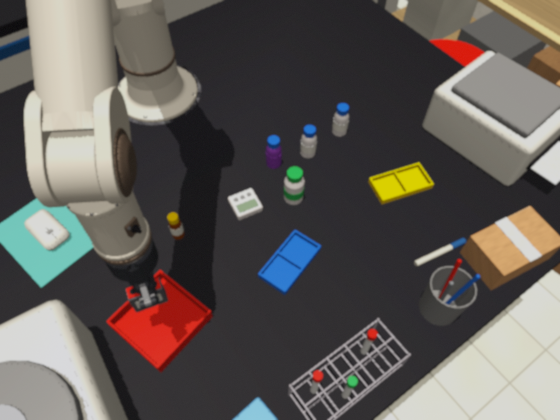

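The scene view shows the held cartridge over the red tray at (148,296), with everything else undisturbed. Lowering.

Call:
{"method": "move_arm", "body": {"linear": [[-0.003, 0.002, 0.008], [0, 0, 0.016], [0, 0, 0.018], [0, 0, 0.018], [0, 0, 0.014], [0, 0, 0.008], [0, 0, 0.0045], [0, 0, 0.002]], "twist": [[0, 0, 0], [0, 0, 0], [0, 0, 0], [0, 0, 0], [0, 0, 0], [0, 0, 0], [0, 0, 0], [0, 0, 0]]}}

```text
t: 7.4
ee_pos: [0.5742, -0.2905, 0.0326]
ee_rot: [0.788, 0.615, -0.0, -0.0]
force: [-0.7, -0.4, -1.6]
grip_width: 0.0234
grasp_force: 29.7
```

Call:
{"method": "move_arm", "body": {"linear": [[0, 0, 0], [0, 0, 0], [0, 0, 0], [0, 0, 0], [0, 0, 0], [0, 0, 0], [0, 0, 0], [0, 0, 0]], "twist": [[0, 0, 0], [0, 0, 0], [0, 0, 0], [0, 0, 0], [0, 0, 0], [0, 0, 0], [0, 0, 0], [0, 0, 0]]}}

```text
t: 8.2
ee_pos: [0.5742, -0.2906, 0.033]
ee_rot: [0.788, 0.615, 0.0, -0.0]
force: [0.8, 0.0, -0.1]
grip_width: 0.0236
grasp_force: 29.7
```

```bash
python3 -c "
from h import *
go((573,-293,31))"
```

```text
t 8.2 pos [ 574.2 -290.6   33. ] yaw_y -14.04 tiltz [ 0.e+00  1.e-04 -1.e+00] q [ 0.28  0.7   0.21  1.71 -0.19  0.75  0.33] w 0.0236 gf 29.7 F [ 0.8  0.  -0.1]
(573, -293, 31) tool delta mm [-2.6 -0.5  2. ]
```

Call:
{"method": "move_arm", "body": {"linear": [[0, 0, 0.001], [0, 0, 0.001], [0, 0, 0.0005], [0, 0, 0], [0, 0, 0], [0, 0, 0], [0, 0, 0], [0, 0, 0]], "twist": [[0, 0, 0], [0, 0, 0], [0, 0, 0], [0, 0, 0], [0, 0, 0], [0, 0, 0], [0, 0, 0], [0, 0, 0]]}}

```text
t: 9.0
ee_pos: [0.5741, -0.2906, 0.0305]
ee_rot: [0.788, 0.615, -0.0, -0.0]
force: [-1.2, -0.8, -0.6]
grip_width: 0.0235
grasp_force: 29.7
```

Call:
{"method": "move_arm", "body": {"linear": [[0, 0, 0], [0, 0, 0], [0, 0, 0], [0, 0, 0], [0, 0, 0], [0, 0, 0], [0, 0, 0], [0, 0, 0]], "twist": [[0, 0, 0], [0, 0, 0], [0, 0, 0], [0, 0, 0], [0, 0, 0], [0, 0, 0], [0, 0, 0], [0, 0, 0]], "gripper": 0.65}}

```text
t: 9.8
ee_pos: [0.5741, -0.2906, 0.0305]
ee_rot: [0.788, 0.615, -0.0, -0.0]
force: [-0.5, 0.5, -0.0]
grip_width: 0.0555
grasp_force: 0.0
```

Call:
{"method": "move_arm", "body": {"linear": [[0, 0, -0.005], [0, 0, -0.012], [0, 0, -0.02], [0, 0, -0.025], [0, 0, -0.025], [0, 0, -0.02], [0, 0, -0.01], [0, 0, 0]], "twist": [[0, 0, 0], [0, 0, 0], [0, 0, 0], [0, 0, 0], [0, 0, 0], [0, 0, 0], [0, 0, 0], [0, 0, 0]]}}

```text
t: 10.6
ee_pos: [0.5754, -0.2913, 0.1499]
ee_rot: [0.788, 0.615, 0.001, 0.002]
force: [-0.7, -0.8, -0.6]
grip_width: 0.0552
grasp_force: 0.0
```

```bash
python3 - <<'E'
from h import *
go((419,-174,140),(419,-174,25))
s=bot.snapshot("wrist");p=pts(s)
hsv=cv2.cvtColor(s["color"],cv2.COLOR_BGR2HSV);H,S,V=cv2.split(hsv)
m=((S>120)&(V>60)&((H<8)|(H>172))&(p[...,2]>.05)&(p[...,2]<.08))
q=p[m];print(m.sum(),(q.mean(0)*1000).round(1),cv2.minAreaRect((q[:,:2]*1000).astype(np.float32)))
E
```

```text
t 10.6 pos [ 575.4 -291.3  149.9] yaw_y -14.04 tiltz [ 0.0038 -0.0015 -1.    ] q [ 0.25  0.55  0.24  1.66 -0.15  0.95  0.3 ] w 0.0552 gf 0.0 F [-0.7 -0.8 -0.6]
(419, -174, 140) tool delta mm [  75.8 -180.2    9.2]
(419, -174, 25) tool delta mm [ 1.00e-01 -5.00e-01  1.15e+02]
1487 [ 572.8 -295.1   62.9] ((572.138671875, -296.5119934082031), (58.88964080810547, 23.761646270751953), 76.56742095947266)
```

Call:
{"method": "move_arm", "body": {"linear": [[0.006, -0.014, 0], [0.011, -0.026, 0], [0.014, -0.033, 0], [0.014, -0.033, 0], [0.014, -0.033, 0], [0.011, -0.026, 0], [0.0055, -0.0135, 0], [0, 0, 0]], "twist": [[0, 0, 0], [0, 0, 0], [0, 0, 0], [0, 0, 0], [0, 0, 0], [0, 0, 0], [0, 0, 0], [0, 0, 0]], "gripper": 0.85}}

```text
t: 11.45
ee_pos: [0.4166, -0.1724, 0.1463]
ee_rot: [0.788, 0.616, -0.001, -0.002]
force: [-0.3, -0.1, 0.1]
grip_width: 0.0725
grasp_force: 0.0
```

Call:
{"method": "move_arm", "body": {"linear": [[0, 0, 0], [0, 0, 0], [0, 0, 0.006], [0, 0, 0.012], [0, 0, 0.012], [0, 0, 0.006], [0, 0, 0], [0, 0, 0]], "twist": [[0, 0, 0], [0, 0, 0], [0, 0, 0], [0, 0, 0], [0, 0, 0], [0, 0, 0], [0, 0, 0], [0, 0, 0]]}}

```text
t: 12.25
ee_pos: [0.4191, -0.1741, 0.1111]
ee_rot: [0.788, 0.615, -0.0, -0.0]
force: [0.3, 0.7, -0.3]
grip_width: 0.0726
grasp_force: 0.0
```

```bash
python3 - <<'E'
from h import *
go((419,-174,25))
s=bot.snapshot("wrist");p=pts(s);cv2.imwrite("pics/w2.png",s["color"])
hsv=cv2.cvtColor(s["color"],cv2.COLOR_BGR2HSV);H,S,V=cv2.split(hsv)
m=((S>120)&(V>60)&(H>20)&(H<35)&(p[...,2]>.065)&(p[...,2]<.09))
n,l,st,c=cv2.connectedComponentsWithStats(m.astype(np.uint8))
for i in range(1,n):
    if st[i,4]>50:
        q=p[l==i];print(c[i],st[i,4],(q.mean(0)*1000).round(1),cv2.minEnclosingCircle((q[:,:2]*1000).astype(np.float32)))
E
```

```text
t 12.25 pos [ 419.1 -174.1  111.1] yaw_y -14.05 tiltz [-8.e-04  1.e-04 -1.e+00] q [ 0.13  0.3   0.23  2.15 -0.11  0.7   0.19] w 0.0726 gf 0.0 F [ 0.3  0.7 -0.3]
(419, -174, 25) tool delta mm [ 0.1 -0.  86.1]
[282.60910031 238.38779731] 967 [ 419.4 -171.6   72.7] ((418.9678039550781, -173.04806518554688), 11.118223190307617)
```

View pics/w2.png

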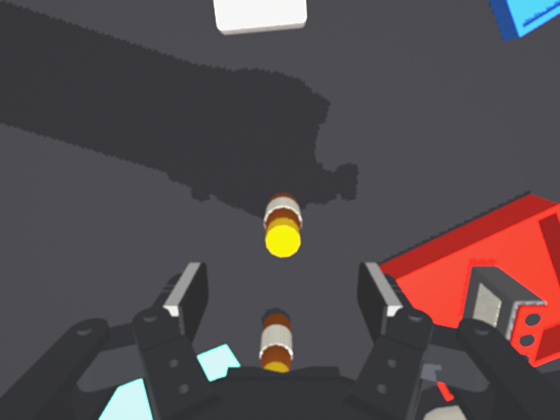

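The wrist view shows the vial cap at (283,238), centred between the fingers, and the cartridge standing in the red tray at right. Descending and grasping.

Call:
{"method": "move_arm", "body": {"linear": [[0, 0, 0.006], [0, 0, 0.014], [0, 0, 0.019], [0, 0, 0.019], [0, 0, 0.017], [0, 0, 0.012], [0, 0, 0.006], [0, 0, 0]], "twist": [[0, 0, 0], [0, 0, 0], [0, 0, 0], [0, 0, 0], [0, 0, 0], [0, 0, 0], [0, 0, 0], [0, 0, 0]]}}

```text
t: 13.1
ee_pos: [0.4189, -0.174, 0.018]
ee_rot: [0.788, 0.615, -0.0, -0.0]
force: [-0.1, -1.2, 0.4]
grip_width: 0.0725
grasp_force: 0.0
```

Call:
{"method": "move_arm", "body": {"linear": [[0, 0, 0], [0, 0, 0], [0, 0, 0], [0, 0, 0], [0, 0, 0], [0, 0, 0], [0, 0, 0], [0, 0, 0]], "twist": [[0, 0, 0], [0, 0, 0], [0, 0, 0], [0, 0, 0], [0, 0, 0], [0, 0, 0], [0, 0, 0], [0, 0, 0]], "gripper": 0, "grip_force": 25}}

```text
t: 13.9
ee_pos: [0.4198, -0.1743, 0.0191]
ee_rot: [0.788, 0.615, 0.0, 0.0]
force: [-1.6, 0.5, 6.2]
grip_width: 0.0247
grasp_force: 25.8
```

```bash
python3 -c "
from h import *
go((419,-174,140),(570,-60,160),(595.5,279.6,140),(595.5,279.6,24))"
```

```text
t 13.9 pos [ 419.8 -174.3   19.1] yaw_y -14.04 tiltz [ 1.1e-03 -2.0e-04 -1.0e+00] q [ 0.18  0.49  0.18  2.18 -0.18  0.49  0.26] w 0.0247 gf 25.8 F [-1.6  0.5  6.2]
(419, -174, 140) tool delta mm [ 1.000e-01 -7.000e-01 -1.209e+02]
(570, -60, 160) tool delta mm [147.2 118.8 -19.9]
(595.5, 279.6, 140) tool delta mm [335.6 -57.7  20. ]
(595.5, 279.6, 24) tool delta mm [-0.00e+00 -1.00e-01  1.16e+02]
```

Call:
{"method": "move_arm", "body": {"linear": [[0, 0, -0.006], [0, 0, -0.014], [0, 0, -0.02], [0, 0, -0.023], [0, 0, -0.023], [0, 0, -0.02], [0, 0, -0.012], [0, 0, -0.004]], "twist": [[0, 0, 0], [0, 0, 0], [0, 0, 0], [0, 0, 0], [0, 0, 0], [0, 0, 0], [0, 0, 0], [0, 0, 0]]}}

```text
t: 14.7
ee_pos: [0.42, -0.1743, 0.1418]
ee_rot: [0.788, 0.615, 0.001, 0.001]
force: [0.5, -0.6, -0.4]
grip_width: 0.0248
grasp_force: 25.2
```

Call:
{"method": "move_arm", "body": {"linear": [[0.009, 0.007, 0], [0.018, 0.014, 0], [0.024, 0.019, 0], [0.026, 0.022, 0], [0.026, 0.022, 0], [0.024, 0.019, 0], [0.014, 0.011, 0], [0.006, 0.005, 0]], "twist": [[0, 0, 0], [0, 0, 0], [0, 0, 0], [0, 0, 0], [0, 0, 0], [0, 0, 0], [0, 0, 0], [0, 0, 0]]}}

```text
t: 15.5
ee_pos: [0.5714, -0.0573, 0.1387]
ee_rot: [0.787, 0.617, -0.0, -0.001]
force: [-1.0, -0.8, -0.5]
grip_width: 0.0254
grasp_force: 25.2
```

Call:
{"method": "move_arm", "body": {"linear": [[0.02, -0.0034, 0], [0.035, -0.006, 0], [0.045, -0.0077, 0], [0.045, -0.0077, 0], [0.045, -0.0077, 0], [0.045, -0.0077, 0], [0.04, -0.0069, 0], [0.03, -0.0052, 0]], "twist": [[0, 0, 0], [0, 0, 0], [0, 0, 0], [0, 0, 0], [0, 0, 0], [0, 0, 0], [0, 0, 0], [0, 0, 0]]}}

```text
t: 16.3
ee_pos: [0.5923, 0.2514, 0.1392]
ee_rot: [0.788, 0.616, -0.001, -0.001]
force: [1.1, 0.2, -0.6]
grip_width: 0.0249
grasp_force: 25.2
```

Call:
{"method": "move_arm", "body": {"linear": [[0.018, -0.0031, 0], [0.01, -0.0017, 0], [0.0026, -0.0006, 0], [0, 0, 0], [0, 0, 0], [0, 0, 0], [0, 0, 0], [0, 0, 0]], "twist": [[0, 0, 0], [0, 0, 0], [0, 0, 0], [0, 0, 0], [0, 0, 0], [0, 0, 0], [0, 0, 0], [0, 0, 0]]}}

```text
t: 17.1
ee_pos: [0.596, 0.2786, 0.1406]
ee_rot: [0.788, 0.615, 0.0, 0.0]
force: [-0.8, -0.3, -0.3]
grip_width: 0.0251
grasp_force: 25.2
```

```bash
cat >> h.py <<'E'
def look(cam,lo,hi,zr,name=None):
    s=bot.snapshot(cam);p=pts(s)
    if name: cv2.imwrite(f"pics/{name}.png",s["color"])
    m=cv2.inRange(cv2.cvtColor(s["color"],cv2.COLOR_BGR2HSV),lo,hi)&(((p[...,2]>zr[0])&(p[...,2]<zr[1])).astype(np.uint8)*255)
    n,l,st,c=cv2.connectedComponentsWithStats(m)
    for i in range(1,n):
        if st[i,4]>40:
            q=p[l==i]*1000;r=cv2.minAreaRect(q[:,:2].astype(np.float32));print(cam,c[i].round(),st[i,4],"mean",q.mean(0).round(1),"rect",np.round(r[0],1),np.round(r[1],1),round(r[2],1),"z95",np.percentile(q[:,2],95).round(1))
YEL=((20,120,70),(35,255,255));BLU=((100,120,70),(128,255,255))
E
python3 - <<'E'
from h import *
go((595.5,279.6,24))
look("wrist",*YEL,(.008,.03),"w3")
look("wrist",*YEL,(.1,.3))
E
```

```text
t 17.1 pos [596.  278.6 140.6] yaw_y -14.09 tiltz [ 1.e-04  0.e+00 -1.e+00] q [-0.56  0.57  0.11  1.62 -0.08  0.95 -0.67] w 0.0251 gf 25.2 F [-0.8 -0.3 -0.3]
(595.5, 279.6, 24) tool delta mm [  0.8  -0.7 116.6]
wrist [283. 158.] 2996 mean [605.3 314.9  14.5] rect [604.4 312.1] [131.4  68.2] 74.5 z95 16.4
wrist [282. 336.] 3829 mean [596.5 283.2 192.2] rect [596.1 280. ] [22.4 25.3] 74.6 z95 195.5
```

View pics/w3.png

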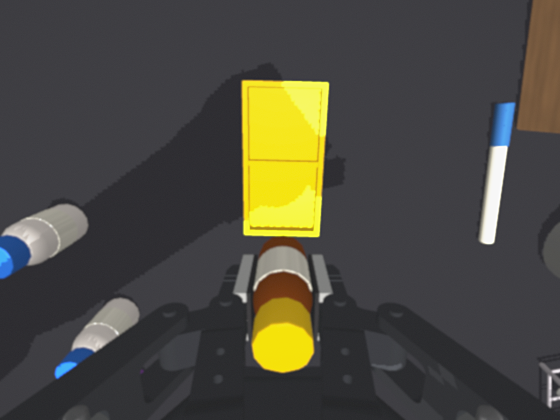

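The vial is held upright over the near bay of the yellow tray (tray at (285,158)). Its cap top reads 195 mm, so its underside is about 19 mm below the TCP. Lowering and releasing.

Call:
{"method": "move_arm", "body": {"linear": [[0, 0, 0.006], [0, 0, 0.016], [0, 0, 0.023], [0, 0, 0.025], [0, 0, 0.022], [0, 0, 0.014], [0, 0, 0.007], [0, 0, 0.003]], "twist": [[0, 0, 0], [0, 0, 0], [0, 0, 0], [0, 0, 0], [0, 0, 0], [0, 0, 0], [0, 0, 0], [0, 0, 0]]}}

```text
t: 18.0
ee_pos: [0.5954, 0.279, 0.0234]
ee_rot: [0.788, 0.615, -0.001, -0.0]
force: [0.3, -0.1, -0.7]
grip_width: 0.025
grasp_force: 25.2
```

Call:
{"method": "move_arm", "body": {"linear": [[0, 0, 0.0006], [0, 0, 0], [0, 0, 0], [0, 0, 0], [0, 0, 0], [0, 0, 0], [0, 0, 0], [0, 0, 0]], "twist": [[0, 0, 0], [0, 0, 0], [0, 0, 0], [0, 0, 0], [0, 0, 0], [0, 0, 0], [0, 0, 0], [0, 0, 0]]}}

```text
t: 18.8
ee_pos: [0.5958, 0.2793, 0.0239]
ee_rot: [0.788, 0.615, -0.0, -0.0]
force: [-0.1, 0.1, -0.3]
grip_width: 0.0251
grasp_force: 25.2
```

Call:
{"method": "move_arm", "body": {"linear": [[0, 0, 0], [0, 0, 0], [0, 0, 0], [0, 0, 0], [0, 0, 0], [0, 0, 0], [0, 0, 0], [0, 0, 0]], "twist": [[0, 0, 0], [0, 0, 0], [0, 0, 0], [0, 0, 0], [0, 0, 0], [0, 0, 0], [0, 0, 0], [0, 0, 0]], "gripper": 0.85}}

```text
t: 19.6
ee_pos: [0.5958, 0.2793, 0.0239]
ee_rot: [0.788, 0.615, -0.0, -0.0]
force: [-0.3, 0.4, -0.4]
grip_width: 0.0726
grasp_force: 0.0
```

Call:
{"method": "move_arm", "body": {"linear": [[0, 0, -0.006], [0, 0, -0.014], [0, 0, -0.02], [0, 0, -0.025], [0, 0, -0.025], [0, 0, -0.02], [0, 0, -0.012], [0, 0, -0.004]], "twist": [[0, 0, 0], [0, 0, 0], [0, 0, 0], [0, 0, 0], [0, 0, 0], [0, 0, 0], [0, 0, 0], [0, 0, 0]]}}

```text
t: 20.4
ee_pos: [0.5969, 0.2797, 0.1525]
ee_rot: [0.788, 0.615, 0.002, 0.0]
force: [-0.1, -0.4, -0.2]
grip_width: 0.0728
grasp_force: 0.0
```

```bash
python3 - <<'E'
from h import *
look("wrist",*YEL,(.06,.1))
go((392,304,120),(392,304,22))
E
```

```text
wrist [281. 219.] 754 mean [595.9 282.   76. ] rect [595.6 280.5] [20.8 21.2] 50.7 z95 78.3
t 20.45 pos [596.6 279.6 151.8] yaw_y -14.04 tiltz [ 0.0023  0.0013 -1.    ] q [-0.56  0.56  0.12  1.61 -0.07  0.97 -0.67] w 0.0727 gf 0.0 F [ 0.4 -0.2 -0.4]
(392, 304, 120) tool delta mm [ -26.  -204.4   31.4]
(392, 304, 22) tool delta mm [-0.2 -0.2 98. ]
```

Call:
{"method": "move_arm", "body": {"linear": [[-0.002, -0.016, 0], [-0.004, -0.032, 0], [-0.0045, -0.037, 0], [-0.0045, -0.037, 0], [-0.0045, -0.035, 0], [-0.004, -0.03, 0], [-0.002, -0.017, 0], [0, 0, 0]], "twist": [[0, 0, 0], [0, 0, 0], [0, 0, 0], [0, 0, 0], [0, 0, 0], [0, 0, 0], [0, 0, 0], [0, 0, 0]], "gripper": 1}}

```text
t: 21.25
ee_pos: [0.3891, 0.3043, 0.1493]
ee_rot: [0.787, 0.617, -0.001, -0.0]
force: [0.8, 0.7, -1.2]
grip_width: 0.0855
grasp_force: 0.0
```

Call:
{"method": "move_arm", "body": {"linear": [[0, 0, 0], [0, 0, 0.004], [0, 0, 0.01], [0, 0, 0.01], [0, 0, 0.004], [0, 0, 0], [0, 0, 0], [0, 0, 0]], "twist": [[0, 0, 0], [0, 0, 0], [0, 0, 0], [0, 0, 0], [0, 0, 0], [0, 0, 0], [0, 0, 0], [0, 0, 0]]}}

```text
t: 22.05
ee_pos: [0.392, 0.3042, 0.1221]
ee_rot: [0.788, 0.615, 0.0, -0.0]
force: [-0.1, 0.4, 1.0]
grip_width: 0.0852
grasp_force: 0.0
```

```bash
python3 - <<'E'
from h import *
go((392,304,22))
look("wrist",*BLU,(.07,.1),"w4")
E
```

```text
t 22.05 pos [392.  304.2 122.1] yaw_y -14.04 tiltz [ 4.e-04  4.e-04 -1.e+00] q [-0.78  0.34  0.08  2.04 -0.04  0.76 -0.92] w 0.0852 gf 0.0 F [-0.1  0.4  1. ]
(392, 304, 22) tool delta mm [ -0.2   0.  100.1]
wrist [282. 235.] 1598 mean [392.3 308.2  82.4] rect [391.8 306.5] [27.1 27.1] 36.2 z95 84.4
wrist [327. 351.] 472 mean [401.7 209.6  77. ] rect [401.6 206.7] [13.3 26.7] 83.5 z95 82.6
```

View pics/w4.png

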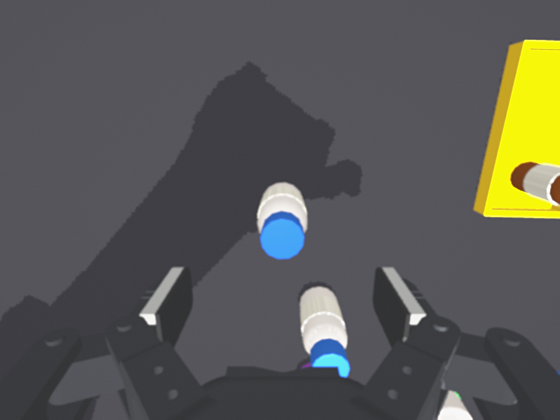

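The wrist view shows the white-bodied bottle with a blue cap at (282,235), centred between the fingers. The other bottle is at (325,335), clear of them.

Call:
{"method": "move_arm", "body": {"linear": [[0.001, 0, 0.006], [0, 0, 0.016], [0, 0, 0.02], [0, 0, 0.021], [0, 0, 0.018], [0, 0, 0.012], [0, 0, 0.006], [0, 0, 0.001]], "twist": [[0, 0, 0], [0, 0, 0], [0, 0, 0], [0, 0, 0], [0, 0, 0], [0, 0, 0], [0, 0, 0], [0, 0, 0]]}}

```text
t: 22.9
ee_pos: [0.3917, 0.3048, 0.0214]
ee_rot: [0.788, 0.615, -0.0, 0.0]
force: [0.5, 0.2, 0.8]
grip_width: 0.0855
grasp_force: 0.0
```

Call:
{"method": "move_arm", "body": {"linear": [[0, 0, 0], [0, 0, 0], [0, 0, 0], [0, 0, 0], [0, 0, 0], [0, 0, 0], [0, 0, 0], [0, 0, 0]], "twist": [[0, 0, 0], [0, 0, 0], [0, 0, 0], [0, 0, 0], [0, 0, 0], [0, 0, 0], [0, 0, 0], [0, 0, 0]], "gripper": 0, "grip_force": 30}}

```text
t: 23.7
ee_pos: [0.3924, 0.3054, 0.0227]
ee_rot: [0.788, 0.615, 0.001, -0.0]
force: [-1.6, 0.2, 6.1]
grip_width: 0.0353
grasp_force: 29.7
```

Call:
{"method": "move_arm", "body": {"linear": [[0, 0, -0.006], [0, 0, -0.014], [0, 0, -0.02], [0, 0, -0.024], [0, 0, -0.024], [0, 0, -0.02], [0, 0, -0.012], [0, 0, -0.005]], "twist": [[0, 0, 0], [0, 0, 0], [0, 0, 0], [0, 0, 0], [0, 0, 0], [0, 0, 0], [0, 0, 0], [0, 0, 0]]}}

```text
t: 24.5
ee_pos: [0.3926, 0.3055, 0.1487]
ee_rot: [0.788, 0.615, 0.001, -0.0]
force: [0.1, 1.2, -0.4]
grip_width: 0.0352
grasp_force: 30.1
```

```bash
python3 - <<'E'
from h import *
go((626.6,-50,147),(626.6,-50,27))
E
```

```text
t 24.5 pos [392.6 305.5 148.7] yaw_y -14.04 tiltz [ 0.0019  0.0018 -1.    ] q [-0.79  0.3   0.08  2.02 -0.03  0.82 -0.93] w 0.0352 gf 30.1 F [ 0.1  1.2 -0.4]
(626.6, -50, 147) tool delta mm [-288.1  313.3    1.5]
(626.6, -50, 27) tool delta mm [ -0.3  -0.2 120. ]
```

Call:
{"method": "move_arm", "body": {"linear": [[-0.0078, 0.0085, 0], [-0.0156, 0.017, 0], [-0.0234, 0.0255, 0], [-0.026, 0.0283, 0], [-0.026, 0.0283, 0], [-0.026, 0.0283, 0], [-0.026, 0.0283, 0], [-0.026, 0.0283, 0]], "twist": [[0, 0, 0], [0, 0, 0], [0, 0, 0], [0, 0, 0], [0, 0, 0], [0, 0, 0], [0, 0, 0], [0, 0, 0]]}}

```text
t: 25.3
ee_pos: [0.5356, 0.0839, 0.1455]
ee_rot: [0.788, 0.615, -0.001, -0.0]
force: [-0.0, 0.2, 0.0]
grip_width: 0.0353
grasp_force: 30.1
```

Call:
{"method": "move_arm", "body": {"linear": [[-0.026, 0.0283, 0], [-0.026, 0.0283, 0], [-0.0234, 0.0255, 0], [-0.0182, 0.0198, 0], [-0.0117, 0.0127, 0], [-0.006, 0.0065, 0], [0, 0, 0], [0, 0, 0]], "twist": [[0, 0, 0], [0, 0, 0], [0, 0, 0], [0, 0, 0], [0, 0, 0], [0, 0, 0], [0, 0, 0], [0, 0, 0]]}}

```text
t: 26.1
ee_pos: [0.6255, -0.0491, 0.1463]
ee_rot: [0.788, 0.616, -0.0, -0.001]
force: [-0.8, -0.2, -1.8]
grip_width: 0.0351
grasp_force: 30.1
```

Call:
{"method": "move_arm", "body": {"linear": [[0, 0, 0], [0, 0, 0], [0, 0, 0], [0, 0, 0], [0, 0, 0], [0, 0, 0], [0, 0, 0], [0, 0, 0]], "twist": [[0, 0, 0], [0, 0, 0], [0, 0, 0], [0, 0, 0], [0, 0, 0], [0, 0, 0], [0, 0, 0], [0, 0, 0]]}}

```text
t: 26.9
ee_pos: [0.6263, -0.0507, 0.1469]
ee_rot: [0.788, 0.615, -0.0, -0.0]
force: [-0.1, -0.1, -1.6]
grip_width: 0.0352
grasp_force: 30.1
```

```bash
python3 - <<'E'
from h import *
go((626.6,-50,27))
look("wrist",*BLU,(.008,.03),"w5")
look("wrist",*BLU,(.1,.3))
E
```

```text
t 26.9 pos [626.3 -50.7 146.9] yaw_y -14.04 tiltz [-0.  0. -1.] q [-0.13  0.52  0.22  1.7  -0.14  0.93 -0.1 ] w 0.0352 gf 30.1 F [-0.1 -0.1 -1.6]
(626.6, -50, 27) tool delta mm [7.000e-01 1.000e-01 1.199e+02]
wrist [249. 144.] 2127 mean [609.9   4.2  14.5] rect [614.5 -10.2] [ 68.1 115. ] 17.8 z95 16.4
wrist [310. 217.] 92 mean [646.7 -73.   11.4] rect [646.4 -73.1] [35.5  1. ] 18.1 z95 14.5
wrist [521. 329.] 1572 mean [ 830.3 -242.8   19.1] rect [ 824.5 -253.5] [91.8 44.4] 57.1 z95 28.8
wrist [282. 338.] 4933 mean [628.  -42.3 204.5] rect [628.2 -44.9] [18.4 27.4] 65.4 z95 208.2
```

View pics/w5.png

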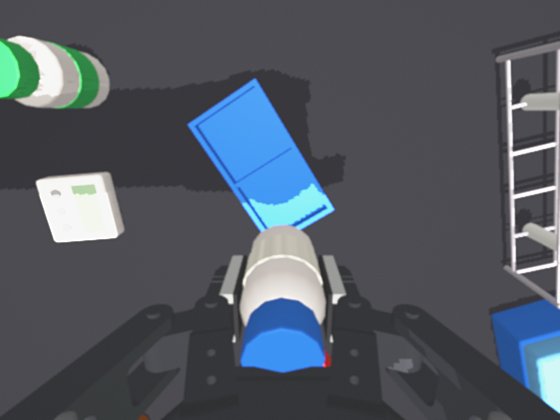

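The bottle is held over the near bay of the blue tray (the tray runs from about (222,100) to (300,220)). Its underside is about 22.7 mm below the TCP. Lowering.

Call:
{"method": "move_arm", "body": {"linear": [[0.001, 0, 0.006], [0, 0, 0.016], [0, 0, 0.023], [0, 0, 0.025], [0, 0, 0.023], [0, 0, 0.015], [0, 0, 0.007], [0, 0, 0.003]], "twist": [[0, 0, 0], [0, 0, 0], [0, 0, 0], [0, 0, 0], [0, 0, 0], [0, 0, 0], [0, 0, 0], [0, 0, 0]]}}

```text
t: 27.8
ee_pos: [0.6261, -0.0497, 0.0278]
ee_rot: [0.788, 0.615, -0.001, -0.0]
force: [0.4, -0.1, -0.5]
grip_width: 0.0355
grasp_force: 30.1
```

Call:
{"method": "move_arm", "body": {"linear": [[0, 0, 0.001], [0, 0, 0.0006], [0, 0, 0], [0, 0, 0], [0, 0, 0], [0, 0, 0], [0, 0, 0], [0, 0, 0]], "twist": [[0, 0, 0], [0, 0, 0], [0, 0, 0], [0, 0, 0], [0, 0, 0], [0, 0, 0], [0, 0, 0], [0, 0, 0]]}}

```text
t: 28.6
ee_pos: [0.6266, -0.0496, 0.0273]
ee_rot: [0.788, 0.615, 0.0, -0.0]
force: [0.6, -0.3, -0.9]
grip_width: 0.035
grasp_force: 30.1
```

Call:
{"method": "move_arm", "body": {"linear": [[0, 0, 0], [0, 0, 0], [0, 0, 0], [0, 0, 0], [0, 0, 0], [0, 0, 0], [0, 0, 0], [0, 0, 0]], "twist": [[0, 0, 0], [0, 0, 0], [0, 0, 0], [0, 0, 0], [0, 0, 0], [0, 0, 0], [0, 0, 0], [0, 0, 0]], "gripper": 0.9}}

```text
t: 29.4
ee_pos: [0.6266, -0.0496, 0.0273]
ee_rot: [0.788, 0.615, -0.0, -0.0]
force: [-0.0, 0.7, -0.5]
grip_width: 0.0769
grasp_force: 0.0
```

Call:
{"method": "move_arm", "body": {"linear": [[0, 0, -0.006], [0, 0, -0.014], [0, 0, -0.02], [0, 0, -0.025], [0, 0, -0.025], [0, 0, -0.02], [0, 0, -0.012], [0, 0, -0.004]], "twist": [[0, 0, 0], [0, 0, 0], [0, 0, 0], [0, 0, 0], [0, 0, 0], [0, 0, 0], [0, 0, 0], [0, 0, 0]]}}

```text
t: 30.2
ee_pos: [0.6277, -0.0498, 0.1557]
ee_rot: [0.788, 0.615, 0.001, 0.001]
force: [0.5, -0.3, -0.7]
grip_width: 0.0768
grasp_force: 0.0
```

```bash
python3 - <<'E'
from h import *
look("wrist",*BLU,(.07,.11))
go((401,198,150))
E
```

```text
wrist [280. 222.] 1200 mean [626.5 -46.9  86.6] rect [626.3 -48.4] [27.1 27. ] 57.9 z95 88.3
t 30.25 pos [627.4 -49.7 155.1] yaw_y -14.04 tiltz [ 2.5e-03  1.0e-04 -1.0e+00] q [-0.13  0.51  0.22  1.69 -0.13  0.95 -0.1 ] w 0.0767 gf 0.0 F [0.6 0.2 0.4]
(401, 198, 150) tool delta mm [ 185.4 -279.7    4.6]
```

Call:
{"method": "move_arm", "body": {"linear": [[0.006, -0.009, 0], [0.012, -0.018, 0], [0.018, -0.027, 0], [0.02, -0.03, 0], [0.02, -0.03, 0], [0.02, -0.03, 0], [0.02, -0.03, 0], [0.018, -0.027, 0]], "twist": [[0, 0, 0], [0, 0, 0], [0, 0, 0], [0, 0, 0], [0, 0, 0], [0, 0, 0], [0, 0, 0], [0, 0, 0]], "gripper": 1}}

```text
t: 31.05
ee_pos: [0.4609, 0.1305, 0.152]
ee_rot: [0.788, 0.616, -0.001, -0.001]
force: [-0.0, 0.7, -0.1]
grip_width: 0.0853
grasp_force: 0.0
```

Call:
{"method": "move_arm", "body": {"linear": [[0.018, -0.027, 0], [0.016, -0.024, 0], [0.011, -0.0165, 0], [0.0066, -0.01, 0], [0, 0, 0], [0, 0, 0], [0, 0, 0], [0, 0, 0]], "twist": [[0, 0, 0], [0, 0, 0], [0, 0, 0], [0, 0, 0], [0, 0, 0], [0, 0, 0], [0, 0, 0], [0, 0, 0]]}}

```text
t: 31.85
ee_pos: [0.4021, 0.1971, 0.1532]
ee_rot: [0.789, 0.615, -0.0, 0.0]
force: [0.3, 0.6, -0.2]
grip_width: 0.0854
grasp_force: 0.0
```

Call:
{"method": "move_arm", "body": {"linear": [[0, 0, 0], [0, 0, 0.006], [0, 0, 0.012], [0, 0, 0.01], [0, 0, 0.005], [0, 0, 0], [0, 0, 0], [0, 0, 0]], "twist": [[0, 0, 0], [0, 0, 0], [0, 0, 0], [0, 0, 0], [0, 0, 0], [0, 0, 0], [0, 0, 0], [0, 0, 0]]}}

```text
t: 32.65
ee_pos: [0.4016, 0.1981, 0.1205]
ee_rot: [0.788, 0.615, 0.0, 0.0]
force: [-0.3, 0.3, 0.8]
grip_width: 0.0854
grasp_force: 0.0
```

```bash
python3 - <<'E'
from h import *
go((401,198,22))
look("wrist",*BLU,(.07,.1),"w6")
E
```

```text
t 32.65 pos [401.6 198.1 120.5] yaw_y -14.03 tiltz [ 4.e-04  3.e-04 -1.e+00] q [-0.62  0.27  0.11  2.15 -0.05  0.72 -0.72] w 0.0854 gf 0.0 F [-0.3  0.3  0.8]
(401, 198, 22) tool delta mm [-0.3 -0.6 98.5]
wrist [282. 230.] 445 mean [402.6 205.   79.7] rect [400.9 199. ] [27.  27.5] 4.7 z95 83.9
wrist [281. 339.] 455 mean [381.5 122.5  76.6] rect [381.4 119.8] [12.7 27.7] 68.6 z95 82.2
```

View pics/w6.png

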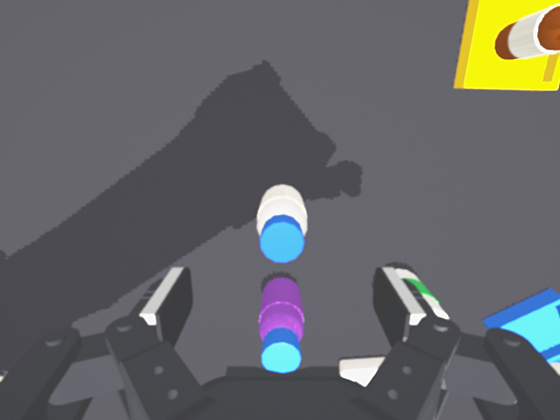

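The wrist view shows the second white bottle at (282,240), centred between the fingers, with the purple one behind it at (282,330), clear of them.

Call:
{"method": "move_arm", "body": {"linear": [[0.001, 0, 0.006], [0, 0, 0.016], [0, 0, 0.02], [0, 0, 0.02], [0, 0, 0.018], [0, 0, 0.012], [0, 0, 0.006], [0, 0, 0]], "twist": [[0, 0, 0], [0, 0, 0], [0, 0, 0], [0, 0, 0], [0, 0, 0], [0, 0, 0], [0, 0, 0], [0, 0, 0]]}}

```text
t: 33.5
ee_pos: [0.4013, 0.1987, 0.0217]
ee_rot: [0.788, 0.615, -0.001, -0.0]
force: [0.0, 0.7, -0.3]
grip_width: 0.0854
grasp_force: 0.0
```

Call:
{"method": "move_arm", "body": {"linear": [[0, 0, 0], [0, 0, 0], [0, 0, 0], [0, 0, 0], [0, 0, 0], [0, 0, 0], [0, 0, 0], [0, 0, 0]], "twist": [[0, 0, 0], [0, 0, 0], [0, 0, 0], [0, 0, 0], [0, 0, 0], [0, 0, 0], [0, 0, 0], [0, 0, 0]], "gripper": 0}}

```text
t: 34.3
ee_pos: [0.4021, 0.1992, 0.023]
ee_rot: [0.788, 0.615, 0.001, 0.0]
force: [-0.2, -0.4, 6.6]
grip_width: 0.0349
grasp_force: 29.8
```

Call:
{"method": "move_arm", "body": {"linear": [[0, 0, -0.006], [0, 0, -0.014], [0, 0, -0.02], [0, 0, -0.024], [0, 0, -0.024], [0, 0, -0.02], [0, 0, -0.012], [0, 0, -0.005]], "twist": [[0, 0, 0], [0, 0, 0], [0, 0, 0], [0, 0, 0], [0, 0, 0], [0, 0, 0], [0, 0, 0], [0, 0, 0]]}}

```text
t: 35.1
ee_pos: [0.4022, 0.1993, 0.1486]
ee_rot: [0.788, 0.615, 0.001, 0.0]
force: [0.5, 0.2, -1.4]
grip_width: 0.0351
grasp_force: 30.1
```

```bash
python3 - <<'E'
from h import *
go((607,11,147),(607,11,27))
E
```

```text
t 35.1 pos [402.2 199.3 148.6] yaw_y -14.04 tiltz [ 0.0018  0.0012 -1.    ] q [-0.63  0.23  0.12  2.13 -0.04  0.79 -0.73] w 0.0351 gf 30.1 F [ 0.5  0.2 -1.4]
(607, 11, 147) tool delta mm [-133.   244.4    1.7]
(607, 11, 27) tool delta mm [ -0.2  -0.2 120. ]
```

Call:
{"method": "move_arm", "body": {"linear": [[-0.0048, 0.0088, 0], [-0.0096, 0.0176, 0], [-0.0144, 0.0265, 0], [-0.016, 0.0294, 0], [-0.016, 0.0294, 0], [-0.016, 0.0294, 0], [-0.016, 0.0294, 0], [-0.0144, 0.0265, 0]], "twist": [[0, 0, 0], [0, 0, 0], [0, 0, 0], [0, 0, 0], [0, 0, 0], [0, 0, 0], [0, 0, 0], [0, 0, 0]]}}

```text
t: 35.9
ee_pos: [0.5673, 0.0446, 0.1456]
ee_rot: [0.789, 0.615, -0.001, -0.0]
force: [1.0, 0.0, -0.2]
grip_width: 0.0348
grasp_force: 30.1
```

Call:
{"method": "move_arm", "body": {"linear": [[-0.012, 0.022, 0], [-0.008, 0.0147, 0], [-0.0058, 0.0106, 0], [0, 0, 0], [0, 0, 0], [0, 0, 0], [0, 0, 0], [0, 0, 0]], "twist": [[0, 0, 0], [0, 0, 0], [0, 0, 0], [0, 0, 0], [0, 0, 0], [0, 0, 0], [0, 0, 0], [0, 0, 0]]}}

```text
t: 36.7
ee_pos: [0.6061, 0.0115, 0.1475]
ee_rot: [0.788, 0.616, 0.0, -0.0]
force: [0.1, -0.6, -1.2]
grip_width: 0.035
grasp_force: 30.1
```

```bash
python3 - <<'E'
from h import *
go((607,11,27))
look("wrist",*BLU,(.1,.3))
E
```

```text
t 36.7 pos [606.1  11.5 147.5] yaw_y -13.97 tiltz [ 0.e+00  4.e-04 -1.e+00] q [-0.23  0.49  0.21  1.76 -0.13  0.91 -0.2 ] w 0.035 gf 30.1 F [ 0.1 -0.6 -1.2]
(607, 11, 27) tool delta mm [ -0.3   1.  120.5]
wrist [282. 339.] 4677 mean [607.4  18.9 204.7] rect [606.1  16.9] [17.2 26.9] 87.4 z95 208.6
```

Call:
{"method": "move_arm", "body": {"linear": [[0, 0.001, 0.006], [0, 0, 0.016], [0, 0, 0.023], [0, 0, 0.025], [0, 0, 0.023], [0, 0, 0.015], [0, 0, 0.007], [0, 0, 0.003]], "twist": [[0, 0, 0], [0, 0, 0], [0, 0, 0], [0, 0, 0], [0, 0, 0], [0, 0, 0], [0, 0, 0], [0, 0, 0]]}}

```text
t: 37.55
ee_pos: [0.6071, 0.0104, 0.0287]
ee_rot: [0.788, 0.615, -0.0, -0.0]
force: [0.4, 0.8, -0.1]
grip_width: 0.0349
grasp_force: 30.1
```

Call:
{"method": "move_arm", "body": {"linear": [[0, 0, 0.001], [0, 0, 0.001], [0, 0, 0], [0, 0, 0], [0, 0, 0], [0, 0, 0], [0, 0, 0], [0, 0, 0]], "twist": [[0, 0, 0], [0, 0, 0], [0, 0, 0], [0, 0, 0], [0, 0, 0], [0, 0, 0], [0, 0, 0], [0, 0, 0]]}}

```text
t: 38.35
ee_pos: [0.6074, 0.0104, 0.0273]
ee_rot: [0.788, 0.615, 0.0, -0.0]
force: [-0.1, 0.4, -0.3]
grip_width: 0.0351
grasp_force: 30.1
```

```bash
python3 - <<'E'
from h import *
go()
look("wrist",*BLU,(.07,.12))
E
```

```text
t 38.35 pos [607.4  10.4  27.3] yaw_y -14.04 tiltz [ 0.  0. -1.] q [-0.2   0.66  0.18  1.8  -0.17  0.7  -0.17] w 0.0351 gf 30.1 F [-0.1  0.4 -0.3]
wrist [282. 340.] 4644 mean [608.6  17.9  84.6] rect [607.3  15.8] [16.9 26.9] 85.4 z95 88.4
```

Call:
{"method": "move_arm", "body": {"linear": [[0, 0, 0], [0, 0, 0], [0, 0, 0], [0, 0, 0], [0, 0, 0], [0, 0, 0], [0, 0, 0], [0, 0, 0]], "twist": [[0, 0, 0], [0, 0, 0], [0, 0, 0], [0, 0, 0], [0, 0, 0], [0, 0, 0], [0, 0, 0], [0, 0, 0]], "gripper": 0.9}}

```text
t: 39.2
ee_pos: [0.6073, 0.0105, 0.0273]
ee_rot: [0.788, 0.615, -0.0, -0.0]
force: [0.2, 0.4, -0.5]
grip_width: 0.0768
grasp_force: 0.0
```

Call:
{"method": "move_arm", "body": {"linear": [[0, 0, -0.006], [0, 0, -0.014], [0, 0, -0.02], [0, 0, -0.025], [0, 0, -0.025], [0, 0, -0.02], [0, 0, -0.012], [0, 0, -0.004]], "twist": [[0, 0, 0], [0, 0, 0], [0, 0, 0], [0, 0, 0], [0, 0, 0], [0, 0, 0], [0, 0, 0], [0, 0, 0]]}}

```text
t: 40.0
ee_pos: [0.6085, 0.0104, 0.1556]
ee_rot: [0.788, 0.615, 0.001, 0.001]
force: [0.9, 0.4, 0.4]
grip_width: 0.0768
grasp_force: 0.0
```

```bash
python3 - <<'E'
from h import *
go((385,-287,150))
look("wrist",*BLU,(.07,.11))
E
```

```text
t 40.0 pos [608.5  10.4 155.6] yaw_y -14.04 tiltz [ 3.4e-03  4.0e-04 -1.0e+00] q [-0.23  0.48  0.22  1.75 -0.13  0.93 -0.2 ] w 0.0768 gf 0.0 F [0.9 0.4 0.4]
(385, -287, 150) tool delta mm [-342.8 -144.7    4.8]
wrist [280. 223.] 1170 mean [607.   11.9  86.5] rect [606.6  10.4] [27.2 26.3] 23.1 z95 88.4
wrist [320. 273.] 292 mean [626.4 -37.6  80.9] rect [627.8 -41.3] [13.5 27.5] 75.6 z95 86.7
```

Both bottles stand upright in the blue tray. Next, the last vial.

Call:
{"method": "move_arm", "body": {"linear": [[-0.0108, -0.0045, 0], [-0.0216, -0.0091, 0], [-0.0324, -0.0136, 0], [-0.036, -0.0151, 0], [-0.036, -0.0151, 0], [-0.036, -0.0151, 0], [-0.036, -0.0151, 0], [-0.0324, -0.0136, 0]], "twist": [[0, 0, 0], [0, 0, 0], [0, 0, 0], [0, 0, 0], [0, 0, 0], [0, 0, 0], [0, 0, 0], [0, 0, 0]]}}

```text
t: 40.85
ee_pos: [0.4474, -0.2007, 0.152]
ee_rot: [0.789, 0.615, -0.001, -0.001]
force: [-0.3, 0.8, -0.3]
grip_width: 0.0769
grasp_force: 0.0
```

Call:
{"method": "move_arm", "body": {"linear": [[-0.0324, -0.0136, 0], [-0.0288, -0.0121, 0], [-0.0216, -0.0091, 0], [-0.0126, -0.0053, 0], [-0.0057, -0.0024, 0], [0, 0, 0], [0, 0, 0], [0, 0, 0]], "twist": [[0, 0, 0], [0, 0, 0], [0, 0, 0], [0, 0, 0], [0, 0, 0], [0, 0, 0], [0, 0, 0], [0, 0, 0]]}}

```text
t: 41.65
ee_pos: [0.3854, -0.2858, 0.153]
ee_rot: [0.788, 0.616, 0.0, -0.0]
force: [0.1, -0.5, 0.0]
grip_width: 0.0766
grasp_force: 0.0
```

Call:
{"method": "move_arm", "body": {"linear": [[0, 0, 0], [0, 0, 0.008], [0, 0, 0.015], [0, 0, 0.012], [0, 0, 0.006], [0, 0, 0], [0, 0, 0], [0, 0, 0]], "twist": [[0, 0, 0], [0, 0, 0], [0, 0, 0], [0, 0, 0], [0, 0, 0], [0, 0, 0], [0, 0, 0], [0, 0, 0]]}}

```text
t: 42.45
ee_pos: [0.3852, -0.2871, 0.1127]
ee_rot: [0.788, 0.615, 0.0, 0.0]
force: [-0.0, -0.3, 0.2]
grip_width: 0.0769
grasp_force: 0.0
```

```bash
python3 - <<'E'
from h import *
go((385,-287,18))
look("wrist",*YEL,(.06,.1))
E
```

```text
t 42.45 pos [ 385.2 -287.1  112.7] yaw_y -14.04 tiltz [ 7.e-04 -4.e-04 -1.e+00] q [ 0.3   0.35  0.34  2.09 -0.17  0.73  0.5 ] w 0.0769 gf 0.0 F [-0.  -0.3  0.2]
(385, -287, 18) tool delta mm [ 0.1 -0.3 94.7]
wrist [282. 237.] 1034 mean [ 385.4 -284.4   72. ] rect [ 384.9 -286.1] [21.2 21.4] 10.2 z95 74.3
```

Call:
{"method": "move_arm", "body": {"linear": [[0.0005, 0, 0.006], [0, 0, 0.014], [0, 0, 0.019], [0, 0, 0.019], [0, 0, 0.018], [0, 0, 0.012], [0, 0, 0.0065], [0, 0, 0]], "twist": [[0, 0, 0], [0, 0, 0], [0, 0, 0], [0, 0, 0], [0, 0, 0], [0, 0, 0], [0, 0, 0], [0, 0, 0]]}}

```text
t: 43.3
ee_pos: [0.3846, -0.2861, 0.0171]
ee_rot: [0.788, 0.615, -0.0, -0.001]
force: [-1.1, 0.8, -0.5]
grip_width: 0.077
grasp_force: 0.0
```

Call:
{"method": "move_arm", "body": {"linear": [[0, 0, 0], [0, 0, 0], [0, 0, 0], [0, 0, 0], [0, 0, 0], [0, 0, 0], [0, 0, 0], [0, 0, 0]], "twist": [[0, 0, 0], [0, 0, 0], [0, 0, 0], [0, 0, 0], [0, 0, 0], [0, 0, 0], [0, 0, 0], [0, 0, 0]], "gripper": 0, "grip_force": 25}}

```text
t: 44.1
ee_pos: [0.3855, -0.2866, 0.0184]
ee_rot: [0.788, 0.615, 0.0, 0.0]
force: [-1.0, 1.1, 6.4]
grip_width: 0.0252
grasp_force: 24.5
```

Call:
{"method": "move_arm", "body": {"linear": [[0, 0, -0.006], [0, 0, -0.014], [0, 0, -0.02], [0, 0, -0.023], [0, 0, -0.023], [0, 0, -0.02], [0, 0, -0.012], [0, 0, -0.004]], "twist": [[0, 0, 0], [0, 0, 0], [0, 0, 0], [0, 0, 0], [0, 0, 0], [0, 0, 0], [0, 0, 0], [0, 0, 0]]}}

```text
t: 44.9
ee_pos: [0.3858, -0.2868, 0.1415]
ee_rot: [0.788, 0.615, 0.001, 0.001]
force: [0.5, -0.1, -0.8]
grip_width: 0.0253
grasp_force: 24.7
```

```bash
python3 - <<'E'
from h import *
go((613,342,140))
E
```

```text
t 44.9 pos [ 385.8 -286.8  141.5] yaw_y -14.04 tiltz [ 0.0026 -0.0012 -1.    ] q [ 0.27  0.3   0.36  2.07 -0.15  0.79  0.48] w 0.0253 gf 24.7 F [ 0.5 -0.1 -0.8]
(613, 342, 140) tool delta mm [665.1  67.9   1.4]
```

Call:
{"method": "move_arm", "body": {"linear": [[0.0114, 0.0012, 0], [0.0228, 0.0023, 0], [0.0342, 0.0035, 0], [0.038, 0.0039, 0], [0.038, 0.0039, 0], [0.038, 0.0039, 0], [0.038, 0.0039, 0], [0.038, 0.0039, 0]], "twist": [[0, 0, 0], [0, 0, 0], [0, 0, 0], [0, 0, 0], [0, 0, 0], [0, 0, 0], [0, 0, 0], [0, 0, 0]]}}

```text
t: 45.7
ee_pos: [0.4726, -0.0395, 0.1386]
ee_rot: [0.788, 0.616, -0.001, -0.001]
force: [0.5, -0.7, -1.0]
grip_width: 0.0252
grasp_force: 24.7
```

Call:
{"method": "move_arm", "body": {"linear": [[0.038, 0.0039, 0], [0.038, 0.0039, 0], [0.038, 0.0039, 0], [0.038, 0.0039, 0], [0.038, 0.0039, 0], [0.038, 0.0039, 0], [0.038, 0.0039, 0], [0.038, 0.0039, 0]], "twist": [[0, 0, 0], [0, 0, 0], [0, 0, 0], [0, 0, 0], [0, 0, 0], [0, 0, 0], [0, 0, 0], [0, 0, 0]]}}

```text
t: 46.5
ee_pos: [0.5761, 0.2475, 0.138]
ee_rot: [0.788, 0.616, -0.001, -0.001]
force: [1.0, -0.3, -0.2]
grip_width: 0.0251
grasp_force: 24.7
```

Call:
{"method": "move_arm", "body": {"linear": [[0.0342, 0.0035, 0], [0.0304, 0.0031, 0], [0.0209, 0.0021, 0], [0.0114, 0.0012, 0], [0.0057, 0.0006, 0], [0, 0, 0], [0, 0, 0], [0, 0, 0]], "twist": [[0, 0, 0], [0, 0, 0], [0, 0, 0], [0, 0, 0], [0, 0, 0], [0, 0, 0], [0, 0, 0], [0, 0, 0]]}}

```text
t: 47.3
ee_pos: [0.6127, 0.3406, 0.1398]
ee_rot: [0.789, 0.615, -0.0, 0.0]
force: [0.7, 0.5, -0.9]
grip_width: 0.025
grasp_force: 24.7
```

Call:
{"method": "move_arm", "body": {"linear": [[0, 0, 0], [0, 0, 0], [0, 0, 0], [0, 0, 0], [0, 0, 0], [0, 0, 0], [0, 0, 0], [0, 0, 0]], "twist": [[0, 0, 0], [0, 0, 0], [0, 0, 0], [0, 0, 0], [0, 0, 0], [0, 0, 0], [0, 0, 0], [0, 0, 0]]}}

```text
t: 48.1
ee_pos: [0.6125, 0.3423, 0.1397]
ee_rot: [0.788, 0.615, -0.0, -0.0]
force: [-1.2, -0.9, -0.5]
grip_width: 0.0251
grasp_force: 24.7
```

```bash
python3 - <<'E'
from h import *
go((613,342,24))
look("wrist",*YEL,(.1,.3),"w7")
E
```

```text
t 48.1 pos [612.5 342.3 139.7] yaw_y -14.03 tiltz [-1.e-04 -0.e+00 -1.e+00] q [-0.63  0.65  0.13  1.5  -0.09  1.01 -0.73] w 0.0251 gf 24.7 F [-1.2 -0.9 -0.5]
(613, 342, 24) tool delta mm [ -0.2   0.6 115.7]
wrist [287. 248.] 161 mean [616.6 350.2 128.2] rect [614.2 349.3] [11.4 27.1] 78.8 z95 144.5
wrist [283. 338.] 3705 mean [613.1 346.3 192. ] rect [614.2 343.5] [20.8 24.4] 69.1 z95 195.3
```

View pics/w7.png

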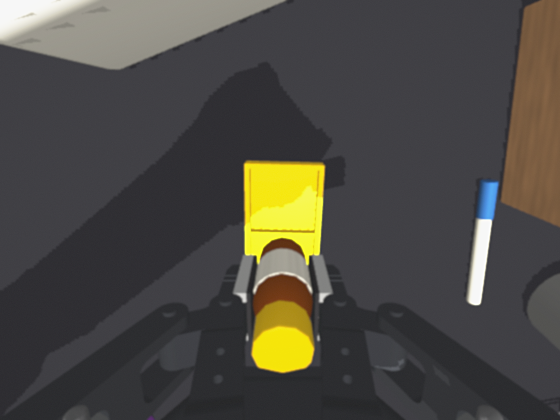

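The vial is held upright, centred over the remaining bay (measured TCP 612.5, 342.3; the tray spans columns 245–325). Lowering and releasing.

Call:
{"method": "move_arm", "body": {"linear": [[0, 0, 0.006], [0, 0, 0.016], [0, 0, 0.023], [0, 0, 0.025], [0, 0, 0.022], [0, 0, 0.014], [0, 0, 0.007], [0, 0, 0.003]], "twist": [[0, 0, 0], [0, 0, 0], [0, 0, 0], [0, 0, 0], [0, 0, 0], [0, 0, 0], [0, 0, 0], [0, 0, 0]]}}

```text
t: 48.95
ee_pos: [0.6121, 0.342, 0.0227]
ee_rot: [0.788, 0.615, -0.001, -0.0]
force: [-0.1, -0.5, -0.1]
grip_width: 0.025
grasp_force: 24.7
```

Call:
{"method": "move_arm", "body": {"linear": [[0, 0, 0.0005], [0, 0, 0], [0, 0, 0], [0, 0, 0], [0, 0, 0], [0, 0, 0], [0, 0, 0], [0, 0, 0]], "twist": [[0, 0, 0], [0, 0, 0], [0, 0, 0], [0, 0, 0], [0, 0, 0], [0, 0, 0], [0, 0, 0], [0, 0, 0]]}}

```text
t: 49.75
ee_pos: [0.6125, 0.3423, 0.0233]
ee_rot: [0.788, 0.615, -0.0, -0.0]
force: [-0.5, -0.1, 0.1]
grip_width: 0.0252
grasp_force: 24.7
```

Call:
{"method": "move_arm", "body": {"linear": [[0, 0, 0], [0, 0, 0], [0, 0, 0], [0, 0, 0], [0, 0, 0], [0, 0, 0], [0, 0, 0], [0, 0, 0]], "twist": [[0, 0, 0], [0, 0, 0], [0, 0, 0], [0, 0, 0], [0, 0, 0], [0, 0, 0], [0, 0, 0], [0, 0, 0]], "gripper": 0.85}}

```text
t: 50.55
ee_pos: [0.6125, 0.3423, 0.0233]
ee_rot: [0.788, 0.615, -0.0, -0.0]
force: [0.6, -0.2, 0.5]
grip_width: 0.0724
grasp_force: 0.0
```

Call:
{"method": "move_arm", "body": {"linear": [[0, 0, -0.006], [0, 0, -0.014], [0, 0, -0.02], [0, 0, -0.025], [0, 0, -0.025], [0, 0, -0.025], [0, 0, -0.02], [0, 0, -0.01]], "twist": [[0, 0, 0], [0, 0, 0], [0, 0, 0], [0, 0, 0], [0, 0, 0], [0, 0, 0], [0, 0, 0], [0, 0, 0]]}}

```text
t: 51.35
ee_pos: [0.614, 0.343, 0.1724]
ee_rot: [0.788, 0.615, 0.003, 0.0]
force: [0.4, -0.4, 0.3]
grip_width: 0.0725
grasp_force: 0.0
```

Call:
{"method": "move_arm", "body": {"linear": [[-0.01, -0.01, -0.01], [-0.01, -0.02, -0.01], [-0.01, -0.02, -0.01], [-0.01, -0.02, -0.01], [0, -0.01, 0], [0, 0, 0], [0, 0, 0], [0, 0, 0]], "twist": [[0, 0, 0], [0, 0, 0], [0, 0, 0], [0, 0, 0], [0, 0, 0], [0, 0, 0], [0, 0, 0], [0, 0, 0]]}}

```text
t: 52.15
ee_pos: [0.5259, 0.3227, 0.2077]
ee_rot: [0.788, 0.615, -0.0, 0.0]
force: [-1.3, 0.1, 0.6]
grip_width: 0.0724
grasp_force: 0.0
```

```bash
python3 - <<'E'
from h import *
go()
look("scene",*YEL,(.06,.1),"s2")
look("scene",*BLU,(.075,.1))
look("scene",(45,120,70),(75,255,255),(.08,.1))
look("scene",(0,120,70),(8,255,255),(.05,.08))
E
```

```text
t 52.15 pos [525.9 322.7 207.7] yaw_y -14.07 tiltz [-1.e-04 -6.e-04 -1.e+00] q [-0.69  0.43  0.13  1.68 -0.06  1.04 -0.79] w 0.0724 gf 0.0 F [-1.3  0.1  0.6]
scene [418. 161.] 103 mean [612.8 337.1  74.1] rect [611.1 339.3] [20.5 23.3] 43.6 z95 79.7
scene [392. 170.] 103 mean [596.5 275.2  74.1] rect [595.  276.8] [19.6 22.3] 52.4 z95 80.0
scene [273. 140.] 116 mean [380.  108.4  83.2] rect [378.2 109.1] [25.  27.5] 53.9 z95 86.8
scene [298. 232.] 164 mean [607.9   6.5  86.8] rect [606.8   7.1] [26.4 26.6] 29.4 z95 90.3
scene [280. 255.] 175 mean [627.5 -51.8  86.7] rect [625.2 -50. ] [25.2 28.8] 54.0 z95 90.3
scene [294. 173.] 191 mean [487.8  86.3  91. ] rect [485.9  87.4] [33.2 32.3] 7.7 z95 94.7
scene [155. 309.] 339 mean [ 572.4 -298.5   63.6] rect [ 571.1 -298.3] [60.  22.8] 77.8 z95 66.8
```

View pics/s2.png

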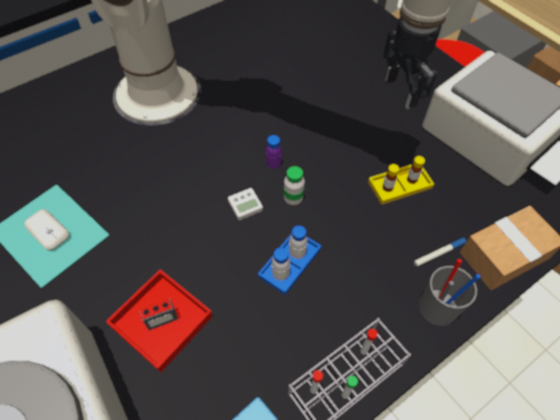

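The final view shows the cartridge at (157,315) in the red tray. The bottles are upright at (281,262) and (298,240) in the blue tray, and the vials at (392,178) and (416,170) in the yellow. The green-capped bottle, timer and purple bottle have not moved.

```bash
python3 -c "
from station import bot
print(bot.finish_job())"
```

```text
the job is handed in; nothing more can be done
None
```

The job is handed in at about 52 s: the cartridge went into the red tray first, then two bottles upright in the blue tray and two vials upright in the yellow, one to each bay, with the green-capped bottle and timer unmoved; the hand-in returned no verdict.

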